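# Hang the second gauge on the press hook

## Robot

A 6-joint arm with a two-finger parallel gripper is mounted at the origin on the work surface. World frame = base frame: x ahead of the robot, y to its left, z up, the work surface at z = 0. Lengths are in mm, angles in rad, forces in N, time in s.
With the tool pointing down it reaches from about 350 to 775 mm from the base axis. Payload 7.3 kg.
Tool frame: the origin (TCP) lies at the very end of the fingers, on their centre line; the grasp point (between the pads) lies 19 mm behind it; z points along the fingers, y is the direction in which the jaws open and shut (so a half turn about z gives the same grasp; the last joint's range is limited). The gripper opens to 92 mm and grips with 3 to 60 N. Pads are 19 mm wide; open, the fingers measure 130 mm over their backs; the gripper's body (75 mm by 190 mm) begins 47 mm behind the grasp point.
Start: joints at [0.997, 0.342, 1.524, -0, 1.275, -0.146], TCP at [217.795, 477.713, 226.741] pointing down, gripper open.
Joint ranges: [-2.53, 2.53], [-0.77, 2.02], [0.04, 2.7], [-1, 4.14], [0.28, 2.66], [-3.11, 3.11]. Speed limits (rad/s): [2.57, 2.57, 3.14, 3.14, 3.14, 3.14].

## Interface

Orientations are given as a unit quaternion [w, x, y, z].
In Python, from cell import robot gives the robot as it stands. The module is installed in compiled form; this text tells all that it offers.
- The arm moves only by the tool move_arm, never from a script. Its argument "plan" is text: rows parted by semicolons, each of 5 numbers parted by spaces: the closure, from 0 (fully open) to 1 (shut), then the shift along the tool's x, y, z in mm, then the turn about the tool's z in rad. In form: fingers dx dy dz yaw; .... A call has 1 to 10 rows; each row is the pose to reach, as a shift and turn from the pose commanded when the call began, along the tool's axes at that moment; what a row does not reach only later rows make up. A row lasts 1/12 s, in which the tool goes at most 41.7 mm and 7.16 degrees, less where a joint would pass 70% of its speed; a pose out of reach is approached as far as the arm can. A call with a gripper value outside its range is refused whole. The fingers move at their own pace and stop on an object; the grip force is fixed at half the most. Time passes only in rows, so rows that repeat a pose let the fingers close. It gives the time, the measured TCP pose, the force and the opening at its end, in the units of the state.
- robot.observe(): the state, without advancing time (a new reading comes with each control period).
- robot.get_image(name): name is "scene" or "top" or "wrist"; returns a dict with "color" (400x640x3 uint8, red, green, blue), "mtx" (3x3 intrinsics, pixels), "dist" ([k1, k2, p1, p2, k3] as OpenCV has them; the pictures are not rectified), "rvec" (rotation vector, rad) and "tvec" (3), from world to camera coordinates, as OpenCV has them. Camera axes: x right, y down, z forward; pixel columns grow to the right and rows downward; lengths in mm; the calibration is good to about 2 mm. A picture is of the moment at which its call begins. There is no depth.
- robot.close_job(): hands the job in, once; it reports no verdict.
The state is a dict: "clock": time; "q": joint angles; "qd": joint speeds; "joint_efforts": joint torques, N m; "position": TCP position; "orientation": TCP orientation; "wrist_force": force on the tool from outside, world axes, zero at the start; "moment": the same for the moment, N m; "grip_width": opening from 0.0 (shut) to 1.0 (fully open).
Only numpy, scipy, OpenCV 4.12 (cv2) and the standard library are available. Lean on these libraries where they do the work, as an engineer would, in place of code of your own. Each camera call takes 0.05 s, during which the arm holds its last target.

## Task

Push the rack's sliding stop aside by its handle, slide the gauge with the tall tab and the hanging eye straight forward from under the rack's lip, lift it out and hang it by its eye on the hook, in front of the gauge that already hangs there, without dislodging that one. Leave it hanging freely, and finish with the rack's stop slid fully shut again. Do not disturb the notched plate in the other slot or the loose things on the bench.

Things in the scene. Friction and masses are not known exactly. Their poses are not given: they have to be found in the camera images.
- rack: Grey steel gauge rack fixed to the bench; origin under its centre at bench height, front is -x, z up. Floor 25 mm above the bench, x -100 to +55, y -95 to +95 mm. Two slots along x at y = -35 and +35 mm, each between two 4 mm fences (14 mm apart, x -45 to +45, tops 75 mm above the bench) with a back stop at x +50. Posts at x +54, y +-87 carry a lip over both slots.
- lip_edge (a point): Middle of the lower front edge of the rack's lip, at rack x +22, y 0, z 149 mm. The lip is a steel strip 6 mm thick from here back to x +62 and over the whole width, y -95 to +95. A gauge in a slot cannot be lifted until it has been slid about 28 mm or more towards the rack's -x.
- stop (a joint): Rack's sliding stop, travel in m along the rack's +y: 0 = shut (as at the start, within 3 mm), 0.030 = open. Its bar lies in the floor at rack x -55 mm with two upright lugs (10 mm in x, 14 in y, tops 62 mm above the bench) that when shut stand in front of the slots at y -35 and +35. Friction about 1.5 N; it stays where it is left.
- stop_handle (a point): Top centre of the stop's black upright round handle, 14 mm in diameter, top 90 mm above the bench, free to grip over its upper 60 mm. With the stop shut it is at rack x -95, y +121 mm; it moves with the stop along the rack's +y.
- gauge: The gauge to hang: aluminium plate 10 mm thick (y), 0.2 to 0.4 kg, on edge in one of the slots; origin at the centre of its lower edge, x along its width, z up. Body 90 mm wide, 119 high; in the middle above it a tab 30 mm wide up to z 179. It is symmetric left to right and front to back. It starts within 4 mm of the back stop, its shoulder about 25 mm under the lip, 5 mm below it.
- gauge_tab (a point): Middle of the top edge of the gauge's tab (gauge z 179 mm). The tab, 30 mm wide, 10 mm thick and 60 mm high, is the place to grip.
- gauge_eye (a point): Peak of the gauge's eye (gauge x 0, y 0, z 109 mm); axes as the gauge's. The eye goes through the plate along y, outlined like a house: 36 mm wide, floor at z 65, side walls to z 91, then a 90 degree roof up to the peak.
- hook: Steel hook stand fixed to the bench; origin under its post at bench height, z up. Round base 110 mm in diameter, post 16 mm thick, top 178 mm above the bench. A prong 10 mm thick runs level from the post towards the stand's -x, axis 170 mm above the bench, to x -95, then turns up. An eye hanging properly on the level prong has its peak 177 mm above the bench.
- hook_tip (a point): Centre of the rounded, upturned end of the prong, 10 mm thick, at hook x -112 mm, 180 mm above the bench (its top 185 mm).
- first_gauge: Gauge already hanging on the hook: steel plate 66 mm wide (x), 8 mm thick (y), 109 mm high (z), same eye with its peak at z = 99 mm, no tab; origin at the centre of its lower edge. It hangs crosswise on the prong 25 to 40 mm from the post's axis; its top is 187 mm above the bench.
- first_eye (a point): Peak of the first gauge's eye (its x 0, y 0, z 99 mm).
- blank: Notched plate in the rack's other slot, to be left alone: aluminium, 90 x 10 x 115 mm, no eye, no tab, a 30 mm square notch in the middle of its top edge; origin at the centre of its lower edge.
- tin: Closed steel tin, 60 mm diameter, 75 mm high, loose on the bench, to be left alone; origin under its centre.
- wrench: Steel wrench 180 mm long lying on the bench, to be left alone; origin under its middle, x along it.
- offcut: Dark steel block 90 x 45 x 30 mm on the bench, to be left alone; origin under its centre.
There are look-alikes about, which are no part of the job. What is shaped like the hook but green or turquoise is not meant.

How it is judged (in metres and radians):
On the way, in this order (a step that is already met when the one before it is completed fails the run):
1. the stop has been slid open (value of joint stop above 0.016 m), for 0.1 s.
2. the gauge has been slid forward clear of the lip, still low in its slot (x of gauge in the frame of rack below -0.022 m and z of gauge in the frame of rack below 0.05 m), for 0.05 s.
3. the gauge has been lifted out of the rack (height (world z) of gauge above 0.066 m), for 0.1 s.
4. the gauge hangs by its eye on the hook in front of the first, which still hangs (x of gauge_eye in the frame of hook between -0.112 and -0.03 m and y of gauge_eye in the frame of hook between -0.012 and 0.012 m and z of gauge_eye in the frame of hook between 0.172 and 0.183 m and angle between each of gauge, first_gauge's own z axis and vertical below 0.3 rad and linear speed of each of gauge, first_gauge below 0.04 m/s and angular speed of each of gauge, first_gauge below 0.4 rad/s and x of first_eye in the frame of hook between -0.08 and -0.01 m and y of first_eye in the frame of hook between -0.012 and 0.012 m and z of first_eye in the frame of hook between 0.172 and 0.183 m and contact force between the fingers and gauge below 0.1 N), for 0.2 s.
At the end, for the whole second after the job is handed in: Both gauges hang still, let go, by their eyes on the level prong (eye peaks 172-183 mm up, within 12 mm sideways; the new one 30-112 mm, the first 10-80 mm from the post axis; upright within 0.3 rad); the stop is shut to within 6 mm; the rest is undisturbed (20 mm) (x of gauge_eye in the frame of hook between -0.112 and -0.03 m and y of gauge_eye in the frame of hook between -0.012 and 0.012 m and z of gauge_eye in the frame of hook between 0.172 and 0.183 m and angle between each of gauge, first_gauge's own z axis and vertical below 0.3 rad and linear speed of each of gauge, first_gauge below 0.04 m/s and angular speed of each of gauge, first_gauge below 0.4 rad/s and x of first_eye in the frame of hook between -0.08 and -0.01 m and y of first_eye in the frame of hook between -0.012 and 0.012 m and z of first_eye in the frame of hook between 0.172 and 0.183 m and value of joint stop below 0.006 m); the robot touches nothing.
It fails at once if the first gauge is knocked off the hook (z of first_eye in the frame of hook below 0.15 m).
It fails at once if the notched plate is disturbed (distance of blank from where it was at the start of the episode above 0.02 m).
It fails at once if the tin, the wrench or the steel block is disturbed (distance of any of tin, wrench, offcut from where it was at the start of the episode above 0.02 m).
It also fails if it takes over 72 s, if anything falls off the work surface, if the arm or the gripper's body presses on something with over 40 N, if the wrist force passes 120 N, or if a joint passes its speed limit or range.

## Working session

There is one attempt and no reset: what is moved stays moved. The work goes in short steps, Python scripts to look and compute and a tool call to move; the robot and the scene stay as the last step left them, time stands still between calls to the robot, and variables do not carry over. Pictures are saved under pics/ and viewed, and the job is handed in when it is done.

Besides the shell and the picture viewer there is one more tool, called after "Request:" by a JSON object that holds its "api" and its "payload", one argument or row to a line. move_arm: Moves the arm, as the interface text tells. Its arguments: {"type":"object","properties":{"plan":{"type":"string"}},"required":["plan"]}

```bash
mkdir -p pics; ls; python3 - <<'E'
from cell import robot
import cv2,pickle
s=robot.observe(); print(s)
for n in ["scene","top","wrist"]:
    d=robot.get_image(n); pickle.dump(d,open(f"pics/{n}0.pkl","wb"))
    cv2.imwrite(f"pics/{n}0.png",cv2.cvtColor(d["color"],cv2.COLOR_RGB2BGR)); print(n,d["mtx"],d["dist"],d["rvec"],d["tvec"])
E
```

```text
pics
{'clock': 0.0, 'q': array([ 9.97035362e-01,  3.42697716e-01,  1.52503669e+00, -1.84393072e-05,
        1.27539349e+00, -1.46015640e-01]), 'qd': array([ 0.0011214 , -0.00116065,  0.00014586, -0.00180658,  0.00114669,
       -0.00058411]), 'joint_efforts': array([-9.92117066e-06, -4.31260514e+01, -2.44213378e+01,  7.18127307e-02,
        5.61614684e-02, -1.50177661e-04]), 'position': array([217.54478629, 477.34954331, 226.05107697]), 'orientation': array([-2.62079433e-04,  2.12243219e-01,  9.77216571e-01, -7.21549483e-04]), 'wrist_force': array([ 0.19133548, -0.02279357, -0.13385202]), 'moment': array([ 0.02174565,  0.02730432, -0.01738757]), 'grip_width': 1.0002614515455606}
scene [[483.86430083   0.         325.68823266]
 [  0.         483.86430083 197.1433929 ]
 [  0.           0.           1.        ]] [0.03183183 0.         0.         0.         0.        ] [ 1.66744496  1.85651496 -0.80330739] [  32.1937898  -291.30535788 2075.01380302]
top [[419.0210195    0.         316.31104762]
 [  0.         419.0210195  208.54387346]
 [  0.           0.           1.        ]] [0.02058015 0.         0.         0.         0.        ] [ 2.11571566 -2.17652535  0.1139668 ] [  52.09224129  604.75873962 1468.01132208]
wrist [[336.7209792    0.         319.01685463]
 [  0.         336.7209792  200.14282815]
 [  0.           0.           1.        ]] [-0.00444582  0.          0.          0.          0.        ] [-2.45723567 -1.57975842 -0.19922484] [-522.83958031  -32.05207741  389.47589248]
```

View pics/scene0.png

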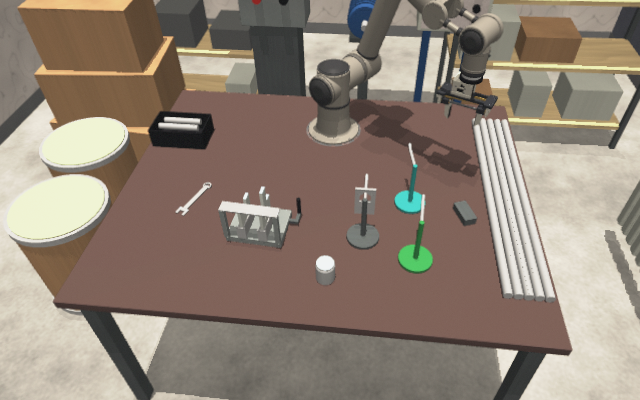

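View pics/top0.png

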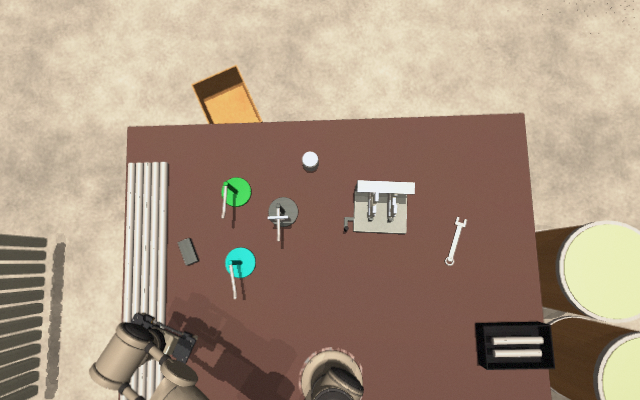

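View pics/wrist0.png

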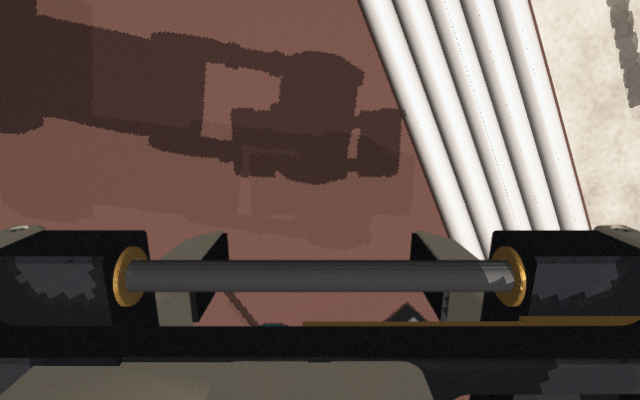

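The grey hook is at about (283,211) in top. The rack is at (382,205), with its handle at about (347,222). I'll zoom in.

```bash
python3 - <<'E'
import cv2
t=cv2.imread("pics/top0.png"); s=cv2.imread("pics/scene0.png")
cv2.imwrite("pics/c1.png",cv2.resize(t[170:250,330:430],None,fx=8,fy=7.5,interpolation=cv2.INTER_CUBIC)[:600,:800])
cv2.imwrite("pics/c2.png",cv2.resize(s[180:255,210:310],None,fx=8,fy=8,interpolation=cv2.INTER_CUBIC)[:600,:800])
cv2.imwrite("pics/c3.png",cv2.resize(t[185:245,255:315],None,fx=10,fy=10,interpolation=cv2.INTER_CUBIC))
cv2.imwrite("pics/c4.png",cv2.resize(s[170:255,330:430],None,fx=7,fy=7,interpolation=cv2.INTER_CUBIC))
E
```

```text
(no output)
```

View pics/c1.png

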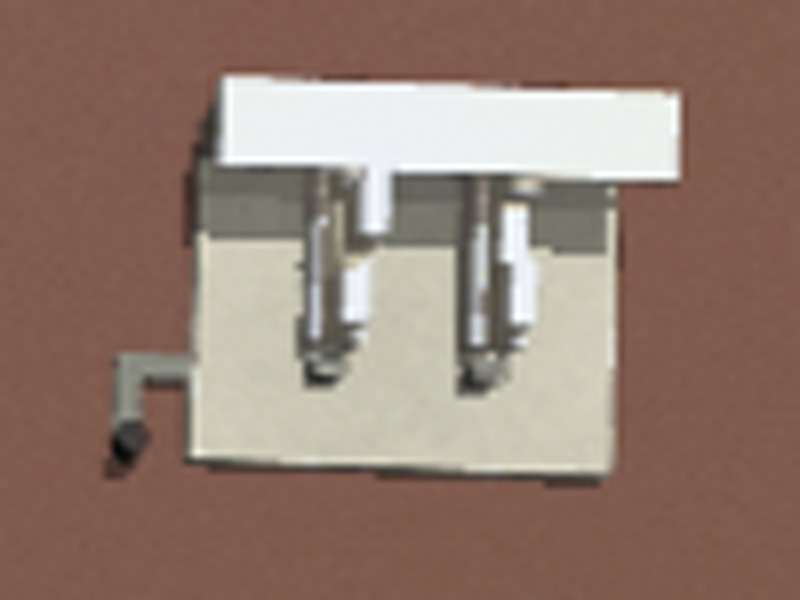

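View pics/c2.png

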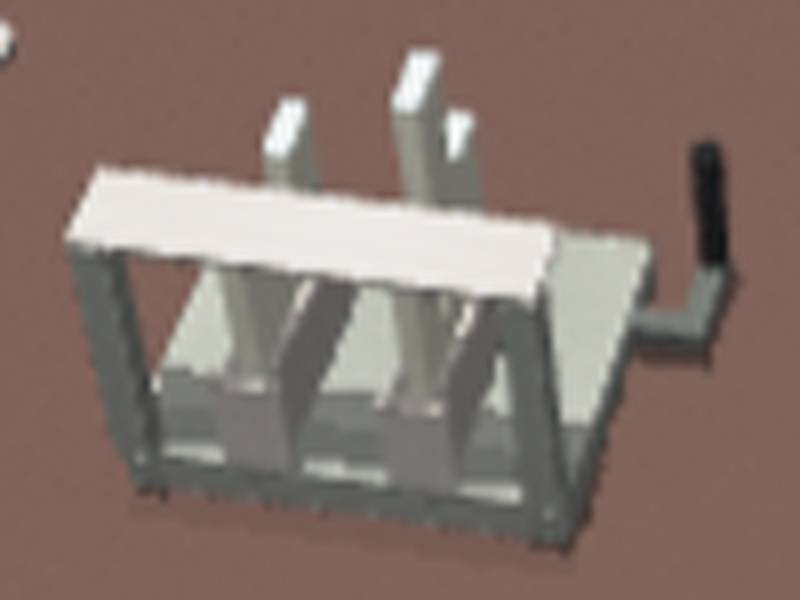

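View pics/c3.png

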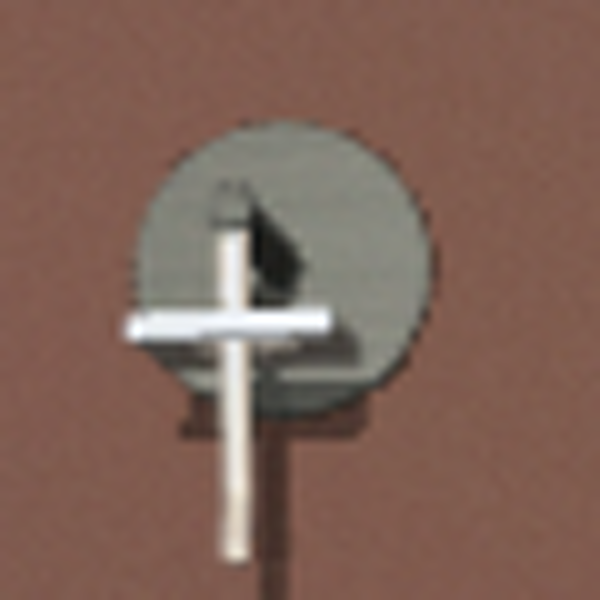

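View pics/c4.png

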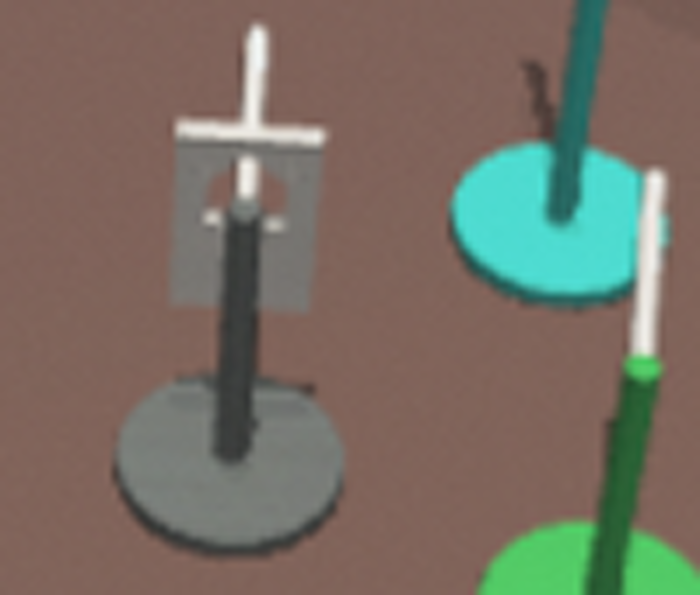

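```bash
cat > h.py <<'E'
import numpy as np,cv2,pickle
def cam(d):
    R=cv2.Rodrigues(np.array(d["rvec"],float))[0]; t=np.array(d["tvec"],float).reshape(3); return R,t
def ray(d,p):
    R,t=cam(d); n=cv2.undistortPoints(np.array([[p]],float),d["mtx"],np.array(d["dist"]))[0,0]
    return -R.T@t, R.T@np.array([n[0],n[1],1.])
def onz(d,p,z):
    c,v=ray(d,p); return c+v*(z-c[2])/v[2]
def tri(d1,p1,d2,p2):
    c1,v1=ray(d1,p1);c2,v2=ray(d2,p2)
    s=np.linalg.lstsq(np.c_[v1,-v2],c2-c1,rcond=None)[0]; a=c1+s[0]*v1;b=c2+s[1]*v2
    return (a+b)/2,np.linalg.norm(a-b)
def proj(d,P): return cv2.projectPoints(np.array(P,float).reshape(-1,3),np.array(d["rvec"],float),np.array(d["tvec"],float),d["mtx"],np.array(d["dist"]))[0][:,0]
def rigid2(A,B): # A local, B world -> yaw,t
    A=np.array(A,float);B=np.array(B,float);a=A-A.mean(0);b=B-B.mean(0)
    th=np.arctan2((a[:,0]*b[:,1]-a[:,1]*b[:,0]).sum(),(a*b).sum())
    R=np.array([[np.cos(th),-np.sin(th)],[np.sin(th),np.cos(th)]]); t=B.mean(0)-R@A.mean(0)
    return th,t,np.linalg.norm((A@R.T+t)-B,axis=1)
E
python3 - <<'E'
from h import *
T=pickle.load(open("pics/top0.pkl","rb"));S=pickle.load(open("pics/scene0.pkl","rb"))
u=lambda x,y,ox,oy,fx,fy:((x+.5)/fx-.5+ox,(y+.5)/fy-.5+oy)
c1=lambda x,y:u(x,y,330,170,8,7.5); c2=lambda x,y:u(x,y,210,180,8,8); c3=lambda x,y:u(x,y,255,185,10,10); c4=lambda x,y:u(x,y,330,170,7,7)
np.set_printoptions(precision=1,suppress=True)
pts=[(62,95,155,222,76),(62,-95,155,682,92),(22,-95,155,680,182),(22,95,155,218,163),(-100,95,25,190,458),(-100,-95,25,610,474),(-95,121,90,131,434)]
A=[p[:2] for p in pts];B=[onz(T,c1(*p[3:]),p[2])[:2] for p in pts]
th,t,r=rigid2(A,B);print("rack top",th,t,r);print(np.array(B))
pts2=[(62,-95,155,66,240),(62,95,155,532,300),(22,95,155,553,227),(22,-95,155,100,168),(-95,121,90,706,147)]
A2=[p[:2] for p in pts2];B2=[onz(S,c2(*p[3:]),p[2])[:2] for p in pts2]
print("rack scene",rigid2(A2,B2))
print("rack both",rigid2(A+A2,B+B2))
print("tab tri far right edge mid", onz(T,c1(376,235),204)[:2], "scene tab top mid", onz(S,c2(417,80),204)[:2])
print("post top",onz(T,c3(233,205),178),onz(S,c4(246,207),178))
print("tip",onz(T,c3(236,556),185),onz(S,c4(257,30),183), tri(T,c3(236,552),S,c4(257,34)))
print("first gauge top corners T",onz(T,c3(128,326),187),onz(T,c3(330,321),187),"S",onz(S,c4(178,129),187),onz(S,c4(325,136),187))
print("base",onz(T,c3(284,267),6))
E
```

```text
rack top -0.075906353957852 [ 616.2 -196.6] [1.1 0.8 0.8 0.4 1.5 1.7 2.4]
[[ 684.1 -106.7]
 [ 670.8 -296.8]
 [ 630.6 -293.7]
 [ 645.  -103.5]
 [ 523.7  -95.7]
 [ 510.8 -283. ]
 [ 530.8  -66.4]]
rack scene (np.float64(-0.07361976060142233), array([ 615.2, -196. ]), array([1.6, 1. , 3. , 1. , 2.3]))
rack both (np.float64(-0.0746188823521939), array([ 615.8, -196.3]), array([0.7, 1.2, 1. , 0.3, 1.7, 1.9, 2.3, 1.8, 0.5, 2.6, 1.4, 3. ]))
tab tri far right edge mid [ 603.8 -161.3] scene tab top mid [ 618.2 -160.5]
post top [603.5 157.8 178. ] [602.1 160.  178. ]
tip [488.5 157.8 185. ] [487.8 158.7 183. ] (array([489.9, 158.4, 182.2]), np.float64(0.7541630092677037))
first gauge top corners T [563.7 191.4 187. ] [563.4 125.9 187. ] S [563.9 126.8 187. ] [562.  192.9 187. ]
base [603.8 158.5   6. ]
```

Request:
{"api": "move_arm", "payload": {
  "plan": "0 -255 -183 0 -0.18; 0 -255 -183 0 -0.18; 0 -255 -183 0 -0.18; 0 -255 -183 0 -0.18; 0 -255 -183 0 -0.18; 0 -255 -183 0 -0.18; 0 -255 -183 0 -0.18; 0 -255 -183 0 -0.18; 0 -255 -183 0 -0.18; 0 -255 -183 0 -0.18"
}}

```text
clock: 0.98
position: [374.3, 204.4, 226.6]
orientation: [-0.0, 0.125, 0.992, 0.0]
wrist_force: [0.5, -0.1, 0.5]
grip_width: 1.002
```

```bash
cat >> h.py <<'E'
from scipy.spatial.transform import Rotation as Ro
RT=np.array([616.,-196.3]); RTH=-0.0746
def rack(x,y): c,s=np.cos(RTH),np.sin(RTH); return RT+np.array([c*x-s*y,s*x+c*y])
def to(s,xyz,yang):
    q=s["orientation"];R=Ro.from_quat([q[1],q[2],q[3],q[0]]).as_matrix()
    # ideal vertical frame
    a=np.arctan2(R[1,1],R[0,1]); ty=np.array([np.cos(a),np.sin(a),0]);tz=np.array([0,0,-1.]);tx=np.cross(ty,tz)
    d=np.array(xyz)-s["position"]
    w=(yang-a+np.pi)%(2*np.pi)-np.pi
    print("pos",np.round(s["position"],1),"yang",round(np.degrees(a),2),"tilt",np.round(R[:,2],4),"t",round(s["clock"],2),"F",np.round(s["wrist_force"],1),"w",round(s["grip_width"],3))
    print("  shift",np.round([tx@d,ty@d,tz@d],1),"yaw",round(-w,3))
E
python3 - <<'E'
from h import *
from cell import robot
p=rack(-95,123);print(p)
to(robot.observe(),[*p,226],np.pi/2+RTH)
E
```

```text
[530.4315141 -66.5616702]
pos [374.3 204.4 226.6] yang 75.6 tilt [-4.e-04  2.e-04 -1.e+00] t 0.98 F [ 0.5 -0.1  0.5] w 1.002
  shift [-218.6 -223.6    0.6] yaw -0.177
```

Request:
{"api": "move_arm", "payload": {
  "plan": "0 -219 -224 0 -0.177; 0 -219 -224 0 -0.177; 0 -219 -224 0 -0.177; 0 -219 -224 0 -0.177; 0 -219 -224 0 -0.177; 0 -219 -224 0 -0.177; 0 -219 -224 0 -0.177; 0 -219 -224 0 -0.177; 0 -219 -224 60 -0.177; 0 -219 -224 60 -0.177"
}}

```text
clock: 1.82
position: [531.0, -65.4, 163.6]
orientation: [-0.001, 0.036, 0.999, 0.001]
wrist_force: [-0.5, 1.6, -1.6]
grip_width: 1.003
```

```bash
python3 - <<'E'
from h import *
from cell import robot
to(robot.observe(),[*rack(-95,123),50],np.pi/2+RTH)
d=robot.get_image("wrist");pickle.dump(d,open("pics/w1.pkl","wb"));cv2.imwrite("pics/w1.png",cv2.cvtColor(d["color"],cv2.COLOR_RGB2BGR))
E
```

```text
pos [531.  -65.4 163.6] yang 85.88 tilt [-0.0024  0.0011 -1.    ] t 1.82 F [-0.5  1.6 -1.6] w 1.003
  shift [  0.5  -1.2 113.6] yaw 0.003
```

View pics/w1.png

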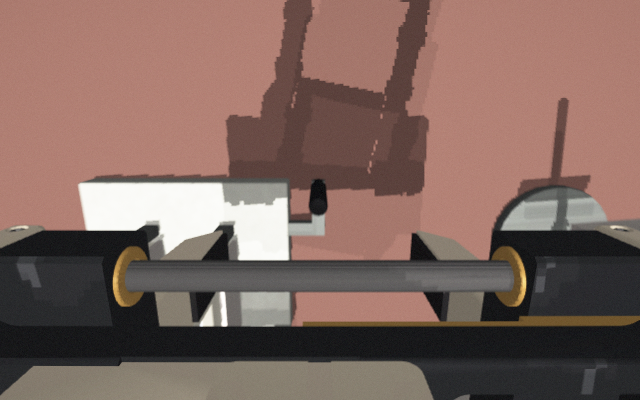

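```bash
python3 - <<'E'
from h import *
d=pickle.load(open("pics/w1.pkl","rb"))
np.set_printoptions(precision=1,suppress=True)
R,t=cam(d);print("cam",-R.T@t)
p=rack(-95,121)
print(proj(d,[[*p,90],[*p,30]]), proj(d,[[*rack(-100,95),25],[*rack(-100,-95),25]]))
c=d["color"].astype(int);m=(c.sum(2)<70);m[:178]=0;m[225:]=0;m[:,:300]=0;m[:,340:]=0
ys,xs=np.nonzero(m);print(xs.min(),xs.max(),ys.min(),ys.max(),[(y,xs[ys==y].min(),xs[ys==y].max()) for y in range(ys.min(),ys.max()+1,3)])
print(onz(d,(319,205),90), onz(d,(319,203),90))
E
```

```text
cam [464.7 -62.4 322. ]
[[316.8 208.9]
 [317.1 190.4]] [[288.3 183.7]
 [ 77.2 183.3]]
310 326 180 212 [(180, np.int64(315), np.int64(321)), (183, np.int64(314), np.int64(322)), (186, np.int64(312), np.int64(324)), (189, np.int64(311), np.int64(324)), (192, np.int64(311), np.int64(324)), (195, np.int64(311), np.int64(325)), (198, np.int64(310), np.int64(325)), (201, np.int64(310), np.int64(325)), (204, np.int64(310), np.int64(326)), (207, np.int64(312), np.int64(312)), (210, np.int64(317), np.int64(317))]
[527.5 -66.8  90. ] [526.1 -66.7  90. ]
```

Request:
{"api": "move_arm", "payload": {
  "plan": "0 1.5 -1.2 35 0.003; 0 1.5 -1.2 70 0.003; 0 1.5 -1.2 95 0.003; 0 1.5 -1.2 113 0.003; 0 1.5 -1.2 113 0.003; 0.7 1.5 -1.2 113 0.003; 1 1.5 -1.2 113 0.003; 1 1.5 -1.2 113 0.003; 1 1.5 -1.2 113 0.003; 1 1.5 -1.2 113 0.003"
}}

```text
clock: 2.7
position: [530.3, -66.6, 54.9]
orientation: [0.001, 0.037, 0.999, -0.0]
wrist_force: [1.2, 0.2, -0.4]
grip_width: 0.688
```

Request:
{"api": "move_arm", "payload": {
  "plan": "1 0 0 0 0; 1 0 0 0 0; 1 0 0 0 0; 1 0 0 0 0"
}}

```text
clock: 3.03
position: [529.7, -66.6, 53.8]
orientation: [0.0, 0.037, 0.999, 0.0]
wrist_force: [-0.9, 0.2, -0.0]
grip_width: 0.398
```

Request:
{"api": "move_arm", "payload": {
  "plan": "1 0 0 0 0; 1 0 0 0 0; 1 0 0 0 0; 1 0 0 0 0; 1 0 0 0 0; 1 0 0 0 0"
}}

```text
clock: 3.53
position: [529.7, -66.5, 53.7]
orientation: [-0.0, 0.037, 0.999, 0.0]
wrist_force: [0.6, -0.0, -0.4]
grip_width: 0.142
```

Request:
{"api": "move_arm", "payload": {
  "plan": "1 0 0 0 0; 1 0 4 0 0; 1 0 8 0 0; 1 0 12 0 0; 1 0 16 0 0; 1 0 20 0 0; 1 0 24 0 0; 1 0 27 0 0; 1 0 27 0 0; 1 0 27 0 0"
}}

```text
clock: 4.37
position: [531.7, -38.9, 53.7]
orientation: [0.0, 0.037, 0.999, 0.0]
wrist_force: [0.5, 1.0, -1.7]
grip_width: 0.145
```

```bash
python3 - <<'E'
from h import *
from cell import robot
to(robot.observe(),[*rack(-95,121),50],np.pi/2+RTH)
d=robot.get_image("top");pickle.dump(d,open("pics/t1.pkl","wb"));cv2.imwrite("pics/t1.png",cv2.cvtColor(cv2.resize(d["color"][170:250,330:430],None,fx=8,fy=7.5,interpolation=cv2.INTER_CUBIC),cv2.COLOR_RGB2BGR))
E
```

```text
pos [531.7 -38.9  53.7] yang 85.79 tilt [ 1.e-04  7.e-04 -1.e+00] t 4.37 F [ 0.5  1.  -1.7] w 0.145
  shift [ -0.8 -29.6   3.7] yaw 0.001
```

View pics/t1.png

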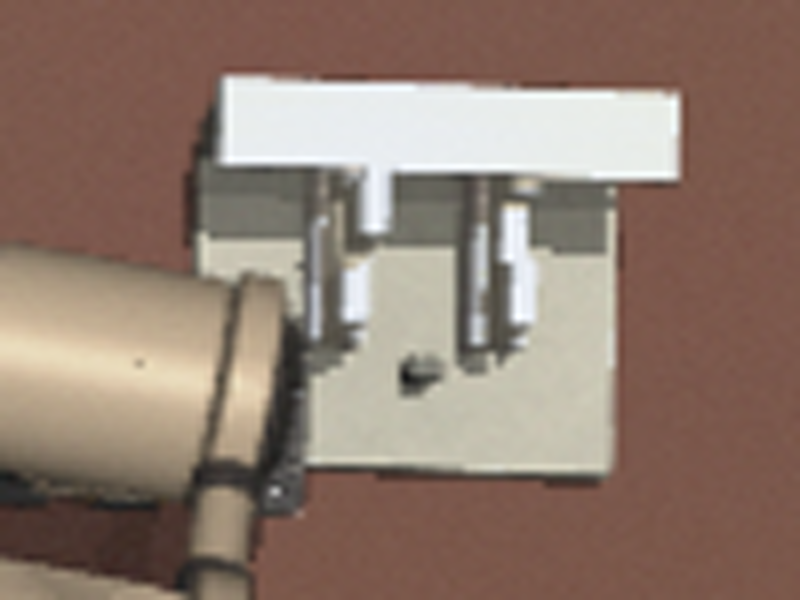

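The slot‑(-y) lug moved left about 60 px, or about 27 mm, so the stop is open. I'll release and go up.

Request:
{"api": "move_arm", "payload": {
  "plan": "0.4 0 0 0 0; 0.4 0 0 0 0; 0.4 0 0 0 0; 0.4 0 0 0 0; 0.4 0 0 -30 0; 0.4 0 0 -60 0; 0.4 0 0 -100 0; 0.4 0 0 -140 0; 0.4 0 0 -176 0; 0.4 0 0 -176 0"
}}

```text
clock: 5.25
position: [534.9, -40.4, 237.6]
orientation: [0.007, 0.037, 0.999, -0.001]
wrist_force: [1.2, 0.1, 0.7]
grip_width: 0.603
```

```bash
python3 - <<'E'
from h import *
from cell import robot
print(rack(3,35));to(robot.observe(),[*rack(3,35),230],np.pi/2+RTH)
E
```

```text
[ 621.60023503 -161.62093762]
pos [534.9 -40.4 237.6] yang 85.77 tilt [ 0.0136 -0.003  -0.9999] t 5.25 F [1.2 0.1 0.7] w 0.603
  shift [ -95.4 -114.5    7.6] yaw 0.001
```

Request:
{"api": "move_arm", "payload": {
  "plan": "0.4 -30 -37 0 0; 0.4 -60 -74 0 0; 0.4 -85 -104 0 0; 0.4 -92 -112 0 0; 0.4 -94 -114 0 0; 0.4 -94 -114 0 0; 0.4 -94 -114 0 0; 0.4 -94 -114 0 0"
}}

```text
clock: 5.92
position: [616.5, -159.1, 229.9]
orientation: [-0.0, 0.036, 0.999, 0.0]
wrist_force: [-1.4, 1.1, -0.1]
grip_width: 0.601
```

```bash
python3 - <<'E'
from h import *
from cell import robot
to(robot.observe(),[*rack(2,35),166],np.pi/2+RTH)
for n in ["wrist","scene"]:
    d=robot.get_image(n);pickle.dump(d,open(f"pics/{n}2.pkl","wb"));c=d["color"]
    if n=="scene": c=cv2.resize(c[140:250,210:310],None,fx=5,fy=5,interpolation=cv2.INTER_CUBIC)
    cv2.imwrite(f"pics/{n}2.png",cv2.cvtColor(c,cv2.COLOR_RGB2BGR))
d=pickle.load(open("pics/wrist2.pkl","rb"))
print(proj(d,[[*rack(x,y),204] for x in(-13,17) for y in (30,40)]))
E
```

```text
pos [ 616.5 -159.1  229.9] yang 85.83 tilt [-3.e-04  5.e-04 -1.e+00] t 5.92 F [-1.4  1.1 -0.1] w 0.601
  shift [-4.3 -2.2 63.9] yaw 0.002
[[309.45468398 214.50136832]
 [326.97301884 214.52035851]
 [309.74877067 262.92328603]
 [326.60608977 262.93935756]]
```

View pics/wrist2.png

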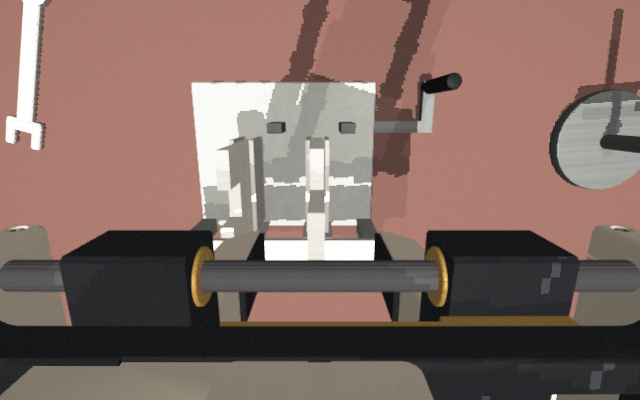

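View pics/scene2.png

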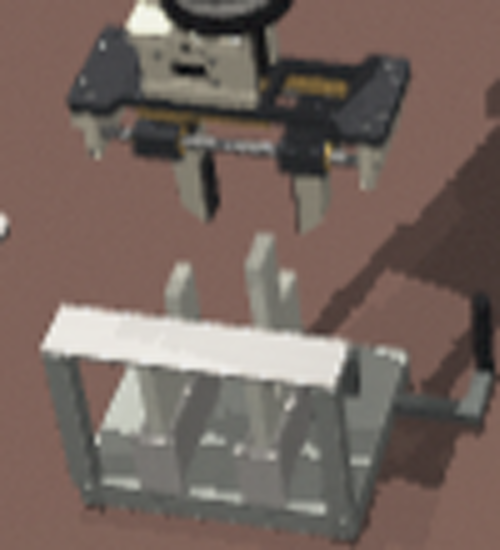

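Request:
{"api": "move_arm", "payload": {
  "plan": "0.4 -4 -3 0 0.002; 0.4 -4 -3 0 0.002; 0.4 -4 -3 20 0.002; 0.4 -4 -3 40 0.002; 0.4 -4 -3 55 0.002; 0.4 -4 -3 64 0.002; 0.4 -4 -3 64 0.002; 0.4 -4 -3 64 0.002; 0.7 -4 -3 64 0.002; 1 -4 -3 64 0.002"
}}

```text
clock: 6.85
position: [621.4, -163.7, 167.1]
orientation: [0.001, 0.038, 0.999, -0.0]
wrist_force: [-0.1, -0.7, 0.3]
grip_width: 0.505
```

Request:
{"api": "move_arm", "payload": {
  "plan": "1 0 0 0 0; 1 0 0 0 0; 1 0 0 0 0; 1 0 0 0 0; 1 0 0 0 0; 1 0 0 0 0; 1 0 0 0 0; 1 0 0 0 0"
}}

```text
clock: 7.52
position: [620.8, -163.4, 165.8]
orientation: [0.0, 0.038, 0.999, 0.0]
wrist_force: [-0.6, 0.6, 1.3]
grip_width: 0.108
```

Request:
{"api": "move_arm", "payload": {
  "plan": "1 0 0 0 0; 1 5 0 0 0; 1 10 0 0 0; 1 15 0 0 0; 1 20 0 0 0; 1 25 0 0 0; 1 30 0 0 0; 1 36 0 0 0; 1 36 0 0 0; 1 36 0 0 0"
}}

```text
clock: 8.35
position: [592.2, -161.3, 168.4]
orientation: [0.01, 0.038, 0.999, -0.001]
wrist_force: [27.1, 0.6, -2.8]
grip_width: 0.108
```

```bash
python3 - <<'E'
from h import *
from cell import robot
to(robot.observe(),[*rack(-34,35),166],np.pi/2+RTH)
for n in ["scene"]:
    d=robot.get_image(n);c=d["color"]
    c=cv2.resize(c[140:250,210:310],None,fx=5,fy=5,interpolation=cv2.INTER_CUBIC)
    cv2.imwrite(f"pics/{n}3.png",cv2.cvtColor(c,cv2.COLOR_RGB2BGR))
E
```

```text
pos [ 592.2 -161.3  168.4] yang 85.65 tilt [ 0.0197 -0.0031 -0.9998] t 8.35 F [27.1  0.6 -2.8] w 0.108
  shift [7.7 1.9 2.4] yaw -0.001
```

View pics/scene3.png

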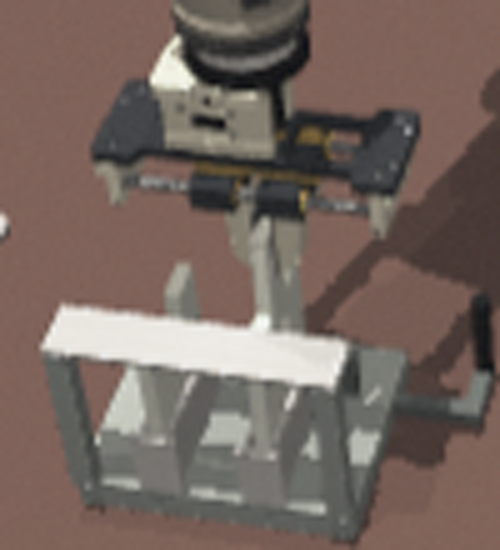

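```bash
python3 - <<'E'
from h import *
from cell import robot
print(robot.observe()["wrist_force"],robot.observe()["position"])
for n in ["scene","wrist","top"]:
    d=robot.get_image(n);pickle.dump(d,open(f"pics/{n}4.pkl","wb"));c=d["color"]
    if n=="scene": c=cv2.resize(c[175:250,210:310],None,fx=8,fy=8,interpolation=cv2.INTER_CUBIC)
    if n=="top": c=cv2.resize(c[170:250,330:430],None,fx=8,fy=7.5,interpolation=cv2.INTER_CUBIC)
    cv2.imwrite(f"pics/{n}4.png",cv2.cvtColor(c,cv2.COLOR_RGB2BGR))
E
```

```text
[27.69970224  1.57805729 -2.3759883 ] [ 592.2364036  -161.33943519  168.35423569]
```

View pics/scene4.png

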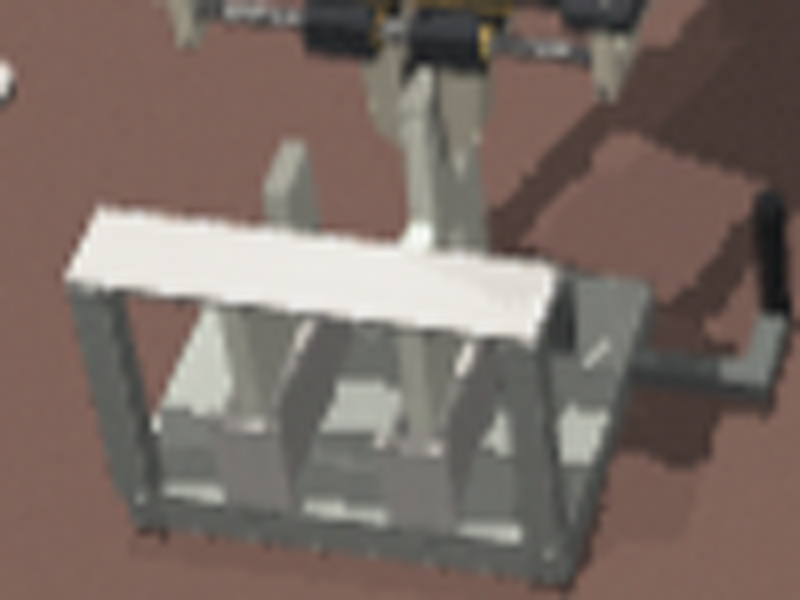

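View pics/wrist4.png

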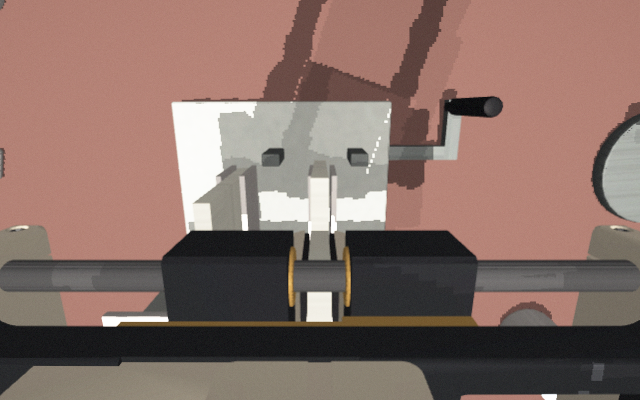

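View pics/top4.png

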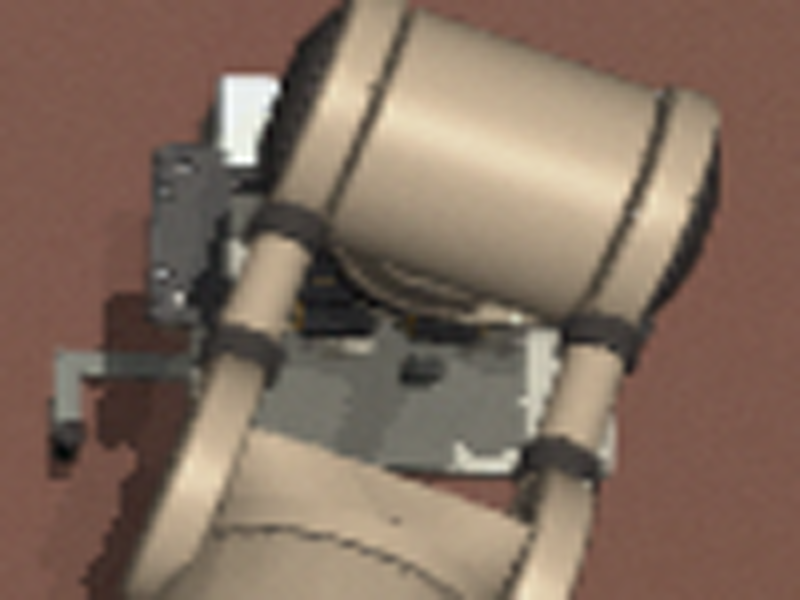

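```bash
python3 - <<'E'
from h import *
np.set_printoptions(precision=0,suppress=True)
for f in ["wrist2","wrist4"]:
    d=pickle.load(open(f"pics/{f}.pkl","rb"))
    for gx in (3,-10,-20,-28): print(f,gx,proj(d,[[*rack(gx-45,35),144],[*rack(gx-45,35),80],[*rack(gx-15,35),204]]).tolist())
    print("fence front",proj(d,[[*rack(-45,28),75],[*rack(-45,42),75]]).tolist(), "lug",proj(d,[[*rack(-60,62),62]]).tolist())
    cv2.imwrite(f"pics/{f}z.png",cv2.cvtColor(cv2.resize(d["color"][120:240,240:400],None,fx=5,fy=5,interpolation=cv2.INTER_CUBIC),cv2.COLOR_RGB2BGR))
E
```

```text
wrist2 3 [[318.38363821220906, 151.80771196328655], [318.46861883453624, 143.94860282829964], [318.21279288758205, 216.1860763927306]]
wrist2 -10 [[318.3991829951188, 133.4848249482207], [318.4818856469735, 129.30475058824976], [318.2294867787674, 194.06278961772395]]
wrist2 -20 [[318.41144001344674, 119.05203932224596], [318.49229200757054, 117.82604564144361], [318.24274545562366, 176.5205970150755]]
wrist2 -28 [[318.42143906008977, 107.28766446646873], [318.50074613680107, 108.50578222475639], [318.2536244192338, 162.14579327554134]]
fence front [[310.85213348092384, 140.1568657322344], [326.1012083943265, 140.17646560134654]] lug [[347.09054639030813, 123.05626004963324]]
wrist4 3 [[325.4852882863439, 206.05852011243906], [324.02072059330305, 181.43375811412602], [327.6936477342776, 316.95281153249766]]
wrist4 -10 [[325.56866606098083, 183.45773114749403], [324.0624115601193, 164.11949178543057], [327.86657317642874, 288.9843993523761]]
wrist4 -20 [[325.6347867001256, 165.48443140127853], [324.09520828048255, 150.46484066980278], [328.0054388823721, 266.456651395625]]
wrist4 -28 [[325.6889732790364, 150.72166691477187], [324.12191336492936, 139.32400521390295], [328.12039822929853, 247.7609942232543]]
fence front [[314.6925860873187, 176.13997083266847], [333.198501033837, 176.11574453978938]] lug [[358.32198616847523, 153.89504304123523]]
```

View pics/wrist4z.png

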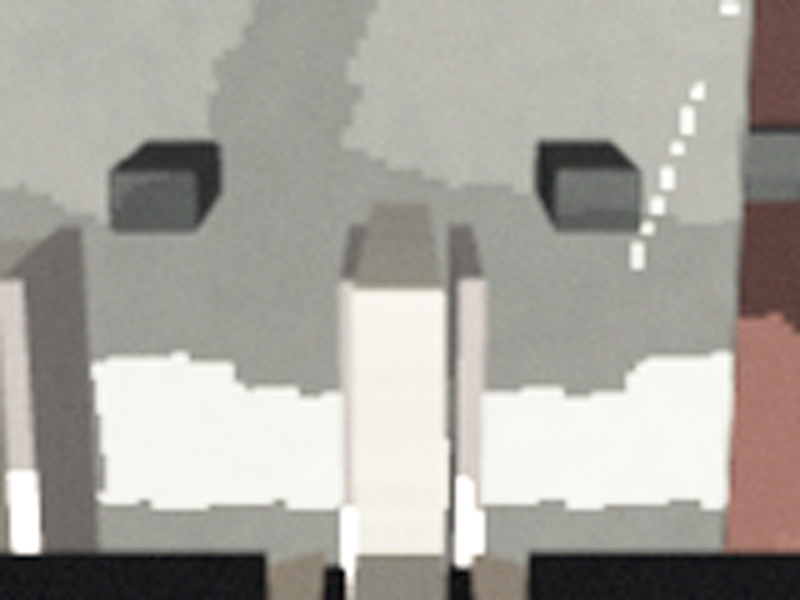

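View pics/wrist2z.png

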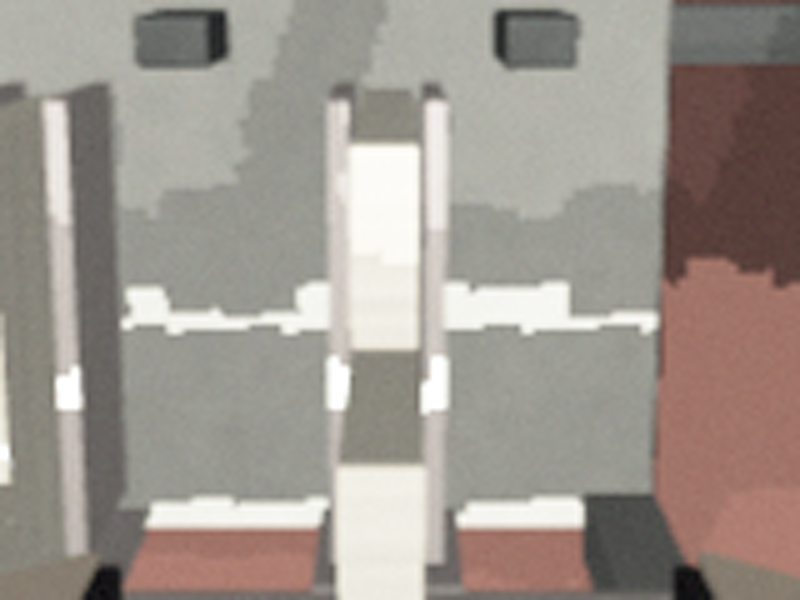

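```bash
python3 - <<'E'
from h import *
d=pickle.load(open("pics/wrist4.pkl","rb"))
Y=35;o=rack(0,Y);n=np.array([np.sin(RTH),-np.cos(RTH)]);ex=np.array([np.cos(RTH),np.sin(RTH)])
def onplane(p,z):
    P=onz(d,p,z)[:2]-RT; return P@ex, P@np.array([-ex[1],ex[0]])
for nm,r in (("topfront",177.6),("botfront",161)):
    for z in (25,30,35,140,144,149): print(nm,z,np.round(onplane((319,r),z),1))
print("fence front x",onplane((315,175.6),75),onplane((315,165.5),25), "lug front top",onplane((353,120+170/5),62))
E
```

```text
topfront 25 [-33.4  31.2]
topfront 30 [-34.5  31.2]
topfront 35 [-35.5  31.2]
topfront 140 [-57.5  31.4]
topfront 144 [-58.3  31.4]
topfront 149 [-59.3  31.4]
botfront 25 [-48.6  31.2]
botfront 30 [-49.4  31.2]
botfront 35 [-50.2  31.2]
botfront 140 [-66.8  31.4]
botfront 144 [-67.5  31.4]
botfront 149 [-68.2  31.4]
fence front x (np.float64(-45.4154498969842), np.float64(28.23460021218187)) (np.float64(-44.521324876802794), np.float64(27.58276729048034)) lug front top (np.float64(-59.92337607706733), np.float64(57.84240163819379))
```

Wrist view: the gauge tipped forward about 0.08 rad, with its front top edge at row 178 and bottom at row 161. It is wedged under the lip and the fingers have slipped on the tab. I'll unload, let it sit flat, regrip centred, then slide it lifted 2 mm.

Request:
{"api": "move_arm", "payload": {
  "plan": "1 -4 0 0 0; 1 -8 0 0 0; 1 -12 0 0 0; 1 -16 0 0 0; 1 -20 0 0 0; 1 -20 0 0 0; 1 -20 0 0 0"
}}

```text
clock: 9.13
position: [604.3, -162.2, 166.5]
orientation: [-0.0, 0.038, 0.999, 0.0]
wrist_force: [-1.9, 2.3, 7.4]
grip_width: 0.107
```

Request:
{"api": "move_arm", "payload": {
  "plan": "0.5 0 0 0 0; 0.5 0 0 0 0; 0.5 0 0 0 0; 0.5 0 0 0 0; 0.5 0 0 0 0; 0.5 0 0 0 0; 0.5 0 0 0 0; 0.5 0 0 0 0"
}}

```text
clock: 9.8
position: [604.8, -162.3, 165.6]
orientation: [-0.0, 0.038, 0.999, 0.0]
wrist_force: [0.2, -0.4, 0.4]
grip_width: 0.499
```

```bash
python3 - <<'E'
from h import *
from cell import robot
to(robot.observe(),[*rack(-3.6,35),166],np.pi/2+RTH)
d=robot.get_image("wrist");pickle.dump(d,open("pics/wrist5.pkl","wb"))
cv2.imwrite("pics/wrist5.png",cv2.cvtColor(cv2.resize(d["color"][120:240,240:400],None,fx=5,fy=5,interpolation=cv2.INTER_CUBIC),cv2.COLOR_RGB2BGR))
E
```

```text
pos [ 604.8 -162.3  165.6] yang 85.66 tilt [-1.e-04  1.e-04 -1.e+00] t 9.8 F [ 0.2 -0.4  0.4] w 0.499
  shift [-10.1   2.   -0.4] yaw -0.001
```

View pics/wrist5.png

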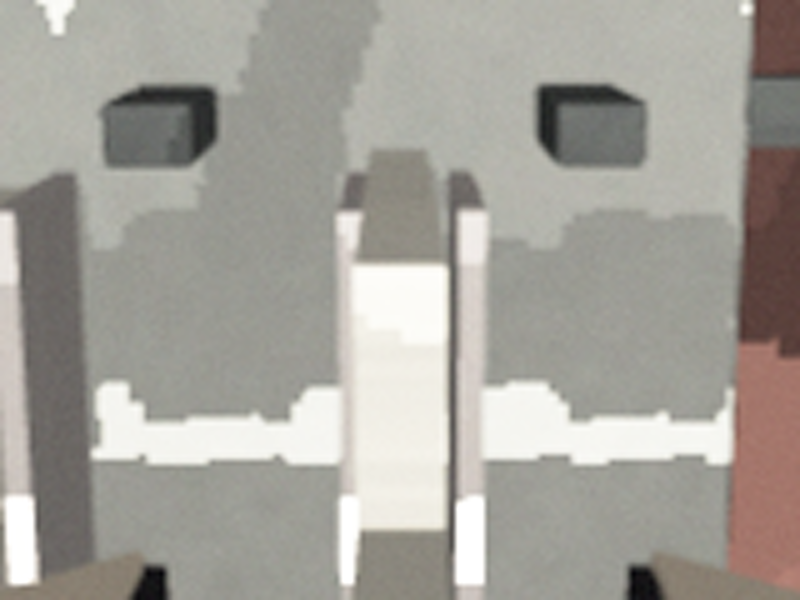

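```bash
python3 - <<'E'
from h import *
d=pickle.load(open("pics/wrist5.pkl","rb"));ex=np.array([np.cos(RTH),np.sin(RTH)])
def f(u,v,z):
    p=onz(d,(240+(u+.5)/5-.5,120+(v+.5)/5-.5),z)[:2]-RT; return np.round([p@ex,p@np.array([-ex[1],ex[0]])],1)
print("front top L,R",f(355,262,144),f(448,262,144),"bottom",f(370,150,25),f(430,150,25),"fence fronts",f(340,210,75),f(486,210,75),"shoulder/tab base",f(356,530,144),f(450,530,144))
E
```

```text
front top L,R [-49.6  26.8] [-49.6  36.9] bottom [-49.2  26.6] [-49.2  37.2] fence fronts [-45.6  22.9] [-45.6  44.6] shoulder/tab base [-19.1  26.7] [-19.1  37.3]
```

Request:
{"api": "move_arm", "payload": {
  "plan": "0.5 -5 2 0 0; 0.5 -9.7 2 0 0; 0.5 -9.7 2 0 0; 0.8 -9.7 2 0 0; 1 -9.7 2 0 0; 1 -9.7 2 0 0; 1 -9.7 2 0 0; 1 -9.7 2 0 0; 1 -9.7 2 0 0; 1 -9.7 2 0 0"
}}

```text
clock: 10.68
position: [614.6, -161.1, 165.8]
orientation: [0.0, 0.038, 0.999, 0.0]
wrist_force: [0.0, -0.1, -0.3]
grip_width: 0.103
```

Request:
{"api": "move_arm", "payload": {
  "plan": "1 0 0 0 0; 1 0 0 0 0; 1 0 0 0 0; 1 0 0 -1 0; 1 0 0 -2 0; 1 0 0 -2.5 0; 1 0 0 -2.5 0; 1 0 0 -2.5 0; 1 0 0 -2.5 0"
}}

```text
clock: 11.43
position: [614.6, -161.0, 168.0]
orientation: [-0.0, 0.038, 0.999, 0.0]
wrist_force: [-0.5, -0.7, -3.4]
grip_width: 0.111
```

Fz = -3.4 N, so the plate's weight is now carried. Sliding forward.

Request:
{"api": "move_arm", "payload": {
  "plan": "1 3 0 0 0; 1 6 0 0 0; 1 10 0 0 0; 1 14 0 0 0; 1 18 0 0 0; 1 22 0 0 0"
}}

```text
clock: 11.93
position: [592.2, -159.4, 168.3]
orientation: [0.0, 0.038, 0.999, 0.0]
wrist_force: [-1.6, -0.4, -3.1]
grip_width: 0.105
```

Free sliding. I'll continue to about x = -38.

Request:
{"api": "move_arm", "payload": {
  "plan": "1 4 0 0 0; 1 8 0 0 0; 1 11 0 0 0; 1 12 0 0 0; 1 12 0 0 0; 1 12 0 0 0"
}}

```text
clock: 12.43
position: [580.9, -158.5, 168.3]
orientation: [0.0, 0.038, 0.999, -0.0]
wrist_force: [-0.3, 0.2, -3.4]
grip_width: 0.109
```

```bash
python3 - <<'E'
from h import *
from cell import robot
to(robot.observe(),[*rack(-38,35),166],np.pi/2+RTH)
d=robot.get_image("wrist");pickle.dump(d,open("pics/wrist6.pkl","wb"))
cv2.imwrite("pics/wrist6.png",cv2.cvtColor(cv2.resize(d["color"][100:240,240:400],None,fx=5,fy=4,interpolation=cv2.INTER_CUBIC),cv2.COLOR_RGB2BGR))
for x in (-34,-38,-42): print(proj(d,[[*rack(x-45,35),146],[*rack(x-45,35),27]]))
E
```

```text
pos [ 580.9 -158.5  168.3] yang 85.66 tilt [ 4.e-04 -0.e+00 -1.e+00] t 12.43 F [-0.3  0.2 -3.4] w 0.109
  shift [ 0.1 -0.   2.3] yaw -0.001
[[321.9687633  162.19676719]
 [320.80127109 143.0122132 ]]
[[321.9725044  154.74944132]
 [320.79959008 138.40534407]]
[[321.97627415 147.21923717]
 [320.79789467 133.76735618]]
```

View pics/wrist6.png

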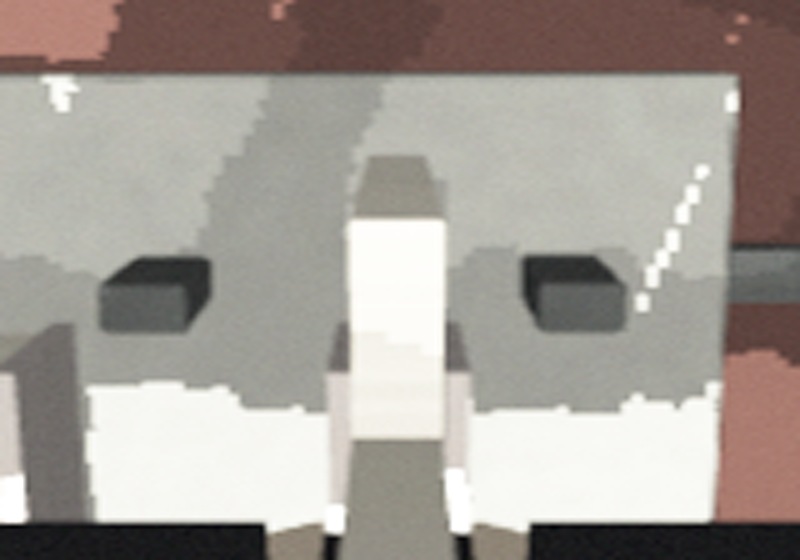

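Request:
{"api": "move_arm", "payload": {
  "plan": "1 0 0 -8 0; 1 0 0 -18 0; 1 0 0 -30 0; 1 0 0 -45 0; 1 0 0 -60 0; 1 0 0 -75 0; 1 0 0 -85 0; 1 0 0 -90 0; 1 0 0 -90 0; 1 0 0 -90 0"
}}

```text
clock: 13.32
position: [580.6, -158.4, 258.0]
orientation: [-0.0, 0.038, 0.999, 0.0]
wrist_force: [0.9, -0.7, -4.2]
grip_width: 0.105
```

```bash
python3 - <<'E'
from h import *
from cell import robot
s=robot.observe()
to(s,[450,158,258],0.0); print(s["q"])
E
```

```text
pos [ 580.6 -158.4  258. ] yang 85.66 tilt [-2.e-04  1.e-04 -1.e+00] t 13.32 F [ 0.9 -0.7 -4.2] w 0.105
  shift [154.2 305.6   0. ] yaw 1.495
[-3.93720857e-01  4.66428615e-01  1.24411627e+00  7.27380252e-05
  1.43125917e+00 -1.88874000e+00]
```

Request:
{"api": "move_arm", "payload": {
  "plan": "1 8 10 0 0.06; 1 20 32 0 0.16; 1 34 58 0 0.26; 1 48 86 0 0.36; 1 62 114 0 0.46; 1 76 142 0 0.56; 1 90 170 0 0.66; 1 104 196 0 0.76; 1 116 216 0 0.86; 1 124 230 0 0.94"
}}

```text
clock: 14.15
position: [472.7, 82.2, 257.4]
orientation: [-0.001, 0.488, 0.873, -0.0]
wrist_force: [-0.1, -0.5, -3.8]
grip_width: 0.103
```

```bash
python3 - <<'E'
from h import *
from cell import robot
s=robot.observe()
to(s,[448,158.4,258],0.0)
E
```

```text
pos [472.7  82.2 257.4] yang 31.59 tilt [-2.3e-03  6.0e-04 -1.0e+00] t 14.15 F [-0.1 -0.5 -3.8] w 0.103
  shift [77.9 18.9 -0.6] yaw 0.551
```

Request:
{"api": "move_arm", "payload": {
  "plan": "1 14 4 0 0.1; 1 28 8 0 0.2; 1 44 12 0 0.3; 1 58 15 0 0.4; 1 70 18 0 0.48; 1 76 19 0 0.53; 1 78 19 0 0.551; 1 78 19 0 0.551; 1 78 19 0 0.551; 1 78 19 0 0.551"
}}

```text
clock: 14.98
position: [449.6, 156.0, 258.0]
orientation: [-0.0, 0.705, 0.709, -0.0]
wrist_force: [0.5, -0.5, -3.0]
grip_width: 0.106
```

```bash
python3 - <<'E'
from h import *
from cell import robot
s=robot.observe()
to(s,[448,158.4,230],0.0)
for n in ["top","scene","wrist"]:
    d=robot.get_image(n);pickle.dump(d,open(f"pics/{n}7.pkl","wb"));c=d["color"]
    if n=="top": c=cv2.resize(c[180:280,220:340],None,fx=6,fy=6,interpolation=cv2.INTER_CUBIC)
    if n=="scene": c=cv2.resize(c[120:250,320:430],None,fx=4.5,fy=4.5,interpolation=cv2.INTER_CUBIC)
    cv2.imwrite(f"pics/{n}7.png",cv2.cvtColor(c,cv2.COLOR_RGB2BGR))
E
```

```text
pos [449.6 156.  258. ] yang 0.26 tilt [-4.e-04 -2.e-04 -1.e+00] t 14.98 F [ 0.5 -0.5 -3. ] w 0.106
  shift [ 2.4 -1.6 28. ] yaw 0.005
```

View pics/scene7.png

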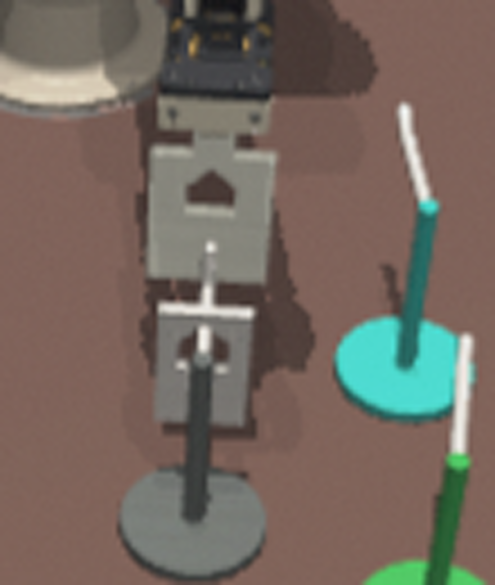

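View pics/top7.png

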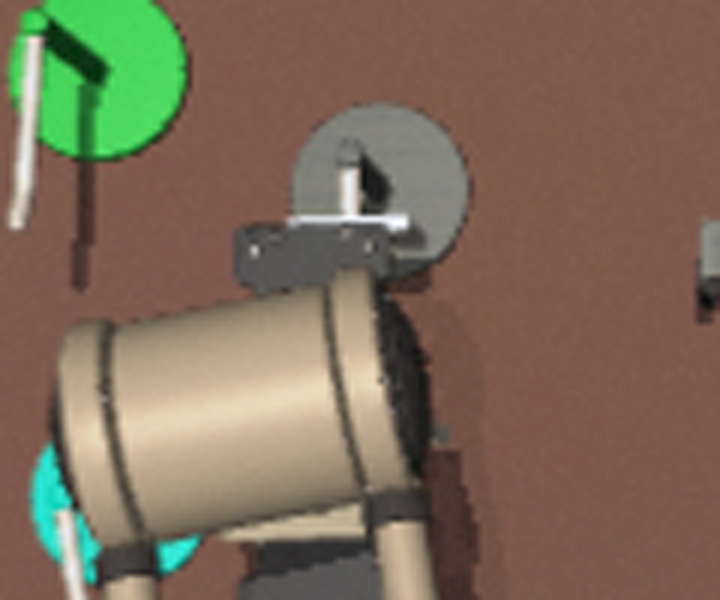

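View pics/wrist7.png

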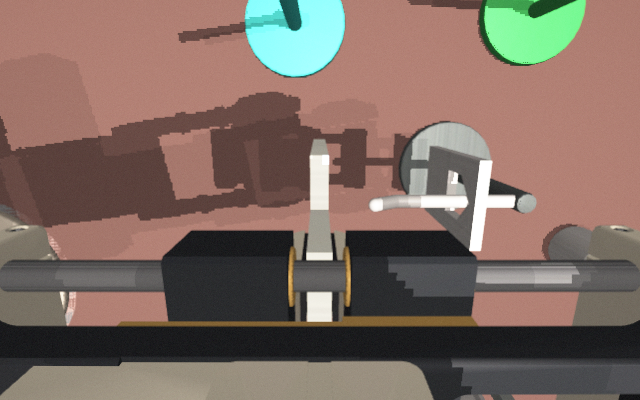

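```bash
python3 - <<'E'
from h import *
np.set_printoptions(precision=1,suppress=True)
S=pickle.load(open("pics/scene7.pkl","rb"));W=pickle.load(open("pics/wrist7.pkl","rb"))
def px(u,v):return ((u+.5)/4.5-.5+320,(v+.5)/4.5-.5+120)
def onx(p,x):
    c,v=ray(S,p); return c+v*(x-c[0])/v[0]
for n,p in dict(peak=(212,168),fl=(185,210),fr=(237,212),tl=(150,148),tr=(277,153),bl=(147,277),br=(268,283),tabL=(192,135),tabR=(233,137)).items(): print(n,onx(px(*p),454.6))
print("S tip",onz(S,px(210,247),182),"post top",onz(S,px(202,358),178))
print("W tip",onz(W,(376,205),180),onz(W,(480,202.5),170),onz(W,(500,202),170),"post",onz(W,(527,203),178))
print("W first gauge top edge",onz(W,(475,248),187),onz(W,(487,248),187),onz(W,(480,160),187),onz(W,(490,162),187))
print("W gauge body front",onz(W,(311,155),236),onz(W,(327,155),236), W["tvec"])
E
```

```text
peak [454.6 156.3 227. ]
fl [454.6 138.3 185.8]
fr [454.6 176.6 187. ]
tl [454.6 110.9 242. ]
tr [454.6 202.  244.4]
bl [454.6 112.  117. ]
br [454.6 203.7 119. ]
tabL [454.6 140.7 256.1]
tabR [454.6 169.9 256.5]
S tip [489.9 158.8 182. ] post top [602.3 159.3 178. ]
W tip [491.3 156.8 180. ] [571.8 156.3 170. ] [586.9 156.8 170. ] post [602.4 158.2 178. ]
W first gauge top edge [564.  126.4 187. ] [572.8 126.4 187. ] [559.7 190.9 187. ] [566.7 189.5 187. ]
W gauge body front [445.5 199.8 236. ] [454.  199.8 236. ] [-450.3  108.4  458.6]
```

Request:
{"api": "move_arm", "payload": {
  "plan": "1 1.7 0 8 0.004; 1 1.7 0 18 0.004; 1 1.7 0 25 0.004; 1 1.7 0 28 0.004; 1 1.7 0 28 0.004; 1 1.7 0 28 0.004"
}}

```text
clock: 15.63
position: [449.6, 158.3, 230.2]
orientation: [-0.0, 0.707, 0.707, -0.0]
wrist_force: [-0.4, 0.2, -3.7]
grip_width: 0.106
```

Request:
{"api": "move_arm", "payload": {
  "plan": "1 0 5 0 0; 1 0 12 0 0; 1 0 20 0 0; 1 0 28 0 0; 1 0 36 0 0; 1 0 44 0 0; 1 0 50 0 0; 1 0 50 0 0; 1 0 50 0 0"
}}

```text
clock: 16.38
position: [499.7, 158.2, 229.9]
orientation: [-0.0, 0.707, 0.707, -0.0]
wrist_force: [-0.0, 0.2, -4.1]
grip_width: 0.107
```

```bash
python3 - <<'E'
from h import *
from cell import robot
s=robot.observe()
to(s,[531,157.6,209],0.0)
for n in ["scene","wrist"]:
    d=robot.get_image(n);pickle.dump(d,open(f"pics/{n}8.pkl","wb"));c=d["color"]
    if n=="scene": c=cv2.resize(c[140:250,330:410],None,fx=5,fy=5,interpolation=cv2.INTER_CUBIC)
    cv2.imwrite(f"pics/{n}8.png",cv2.cvtColor(c,cv2.COLOR_RGB2BGR))
E
```

```text
pos [499.7 158.2 229.9] yang -0.01 tilt [-8.e-04 -0.e+00 -1.e+00] t 16.38 F [-0.   0.2 -4.1] w 0.107
  shift [-0.6 31.3 20.9] yaw -0.0
```

View pics/scene8.png

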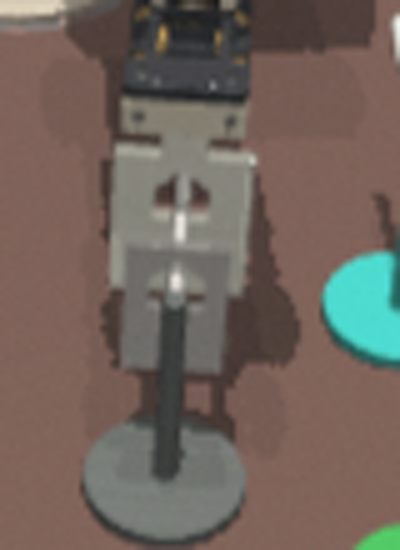

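View pics/wrist8.png

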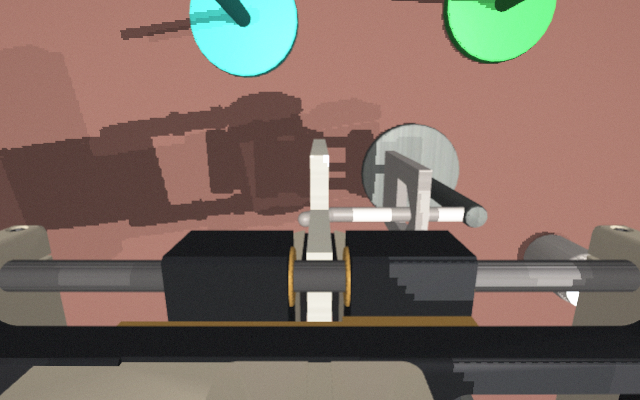

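The prong passes through the eye: the tip at (305,219) in the wrist view is on the near side, and no contact force shows. I'll continue to x = 531 and lower.

Request:
{"api": "move_arm", "payload": {
  "plan": "1 0 5 0 0; 1 0 11 0 0; 1 0 18 0 0; 1 0 25 0 0; 1 0 30 0 0; 1 0 31 0 0; 1 0 31 4 0; 1 0 31 8 0; 1 0 31 12 0; 1 0 31 15 0"
}}

```text
clock: 17.32
position: [530.0, 158.3, 214.4]
orientation: [-0.0, 0.707, 0.707, -0.0]
wrist_force: [-0.6, -0.2, -3.6]
grip_width: 0.109
```

Request:
{"api": "move_arm", "payload": {
  "plan": "1 0 0 1 0; 1 0 0 2.5 0; 1 0 0 4 0; 1 0 0 5 0; 1 0 0 6 0; 1 0 0 6 0; 1 0 0 6 0"
}}

```text
clock: 17.9
position: [530.6, 158.3, 209.3]
orientation: [0.0, 0.707, 0.707, 0.0]
wrist_force: [-0.1, -0.4, -2.7]
grip_width: 0.108
```

Contact is just beginning. I'll lower in small steps.

Request:
{"api": "move_arm", "payload": {
  "plan": "1 0 0 0.5 0; 1 0 0 1 0; 1 0 0 1 0; 1 0 0 1 0"
}}

```text
clock: 18.23
position: [530.8, 158.6, 208.7]
orientation: [0.0, 0.707, 0.707, 0.001]
wrist_force: [-0.4, 2.4, 0.2]
grip_width: 0.102
```

```bash
python3 - <<'E'
from h import *
from cell import robot
s=robot.observe()
to(s,[531,157.6,209],0.0)
S=robot.get_image("scene");c=cv2.resize(S["color"][140:250,330:410],None,fx=5,fy=5,interpolation=cv2.INTER_CUBIC)
cv2.imwrite(f"pics/scene9.png",cv2.cvtColor(c,cv2.COLOR_RGB2BGR))
E
```

```text
pos [530.8 158.6 208.7] yang 0.0 tilt [ 1.1e-03  7.0e-04 -1.0e+00] t 18.23 F [-0.4  2.4  0.2] w 0.102
  shift [-1.   0.2 -0.3] yaw 0.0
```

View pics/scene9.png

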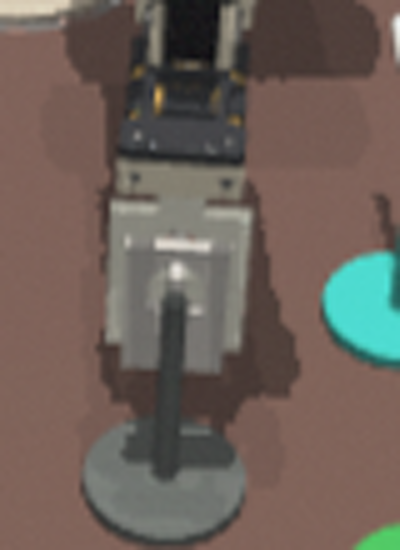

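Request:
{"api": "move_arm", "payload": {
  "plan": "1 0.6 0 0.3 0; 1 0.6 0 0.3 0; 0.85 0.6 0 0.3 0; 0.7 0.6 0 0.3 0; 0.6 0.6 0 0.3 0; 0.5 0.6 0 0.3 0; 0.5 0.6 0 0.3 0; 0.5 0.6 0 0.3 0"
}}

```text
clock: 18.95
position: [530.6, 158.8, 207.8]
orientation: [-0.0, 0.707, 0.707, -0.0]
wrist_force: [0.4, 0.2, 0.5]
grip_width: 0.457
```

```bash
python3 - <<'E'
from h import *
from cell import robot
s=robot.observe()
to(s,[531,157.6,209],0.0)
for n in ["scene","wrist"]:
    d=robot.get_image(n);c=d["color"]
    if n=="scene": c=cv2.resize(c[140:250,330:410],None,fx=5,fy=5,interpolation=cv2.INTER_CUBIC)
    cv2.imwrite(f"pics/{n}10.png",cv2.cvtColor(c,cv2.COLOR_RGB2BGR))
E
```

```text
pos [530.6 158.8 207.8] yang -0.0 tilt [-1.e-04 -0.e+00 -1.e+00] t 18.95 F [0.4 0.2 0.5] w 0.457
  shift [-1.2  0.4 -1.2] yaw -0.0
```

View pics/scene10.png

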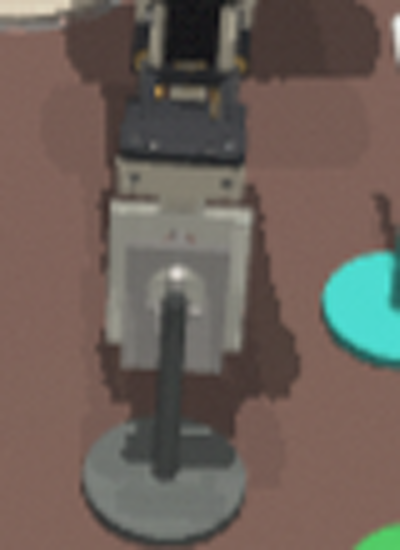

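View pics/wrist10.png

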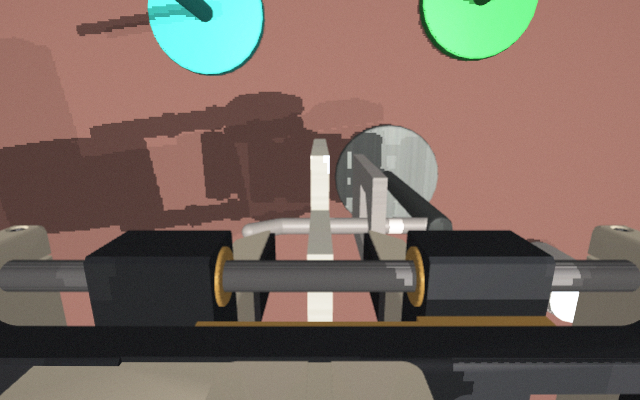

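It hangs free. I'll go straight up, clear of the tab top at 247 mm.

Request:
{"api": "move_arm", "payload": {
  "plan": "0.5 0 0 0 0; 0.5 0 0 0 0; 0.5 0 0 -8 0; 0.5 0 0 -20 0; 0.5 0 0 -35 0; 0.5 0 0 -50 0; 0.5 0 0 -65 0; 0.5 0 0 -72 0; 0.5 0 0 -72 0; 0.5 0 0 -72 0"
}}

```text
clock: 19.88
position: [530.5, 158.8, 280.0]
orientation: [0.0, 0.707, 0.707, 0.0]
wrist_force: [0.5, 0.5, -0.1]
grip_width: 0.5
```

```bash
python3 - <<'E'
from h import *
from cell import robot
s=robot.observe();print(s["q"],rack(-95,150))
to(s,[*rack(-95,150),276],np.pi/2+RTH)
for n in ["scene","wrist"]:
    d=robot.get_image(n);pickle.dump(d,open(f"pics/{n}11.pkl","wb"));c=d["color"]
    if n=="scene": c=cv2.resize(c[140:250,330:410],None,fx=5,fy=5,interpolation=cv2.INTER_CUBIC)
    cv2.imwrite(f"pics/{n}11.png",cv2.cvtColor(c,cv2.COLOR_RGB2BGR))
E
```

```text
[1.52451809e-01 3.61011535e-01 1.34819584e+00 3.90151162e-05
 1.43194983e+00 1.52472334e-01] [532.44384639 -39.63676502]
pos [530.5 158.8 280. ] yang -0.0 tilt [ 4.e-04  1.e-04 -1.e+00] t 19.88 F [ 0.5  0.5 -0.1] w 0.5
  shift [-198.5    1.9    4. ] yaw -1.496
```

View pics/scene11.png

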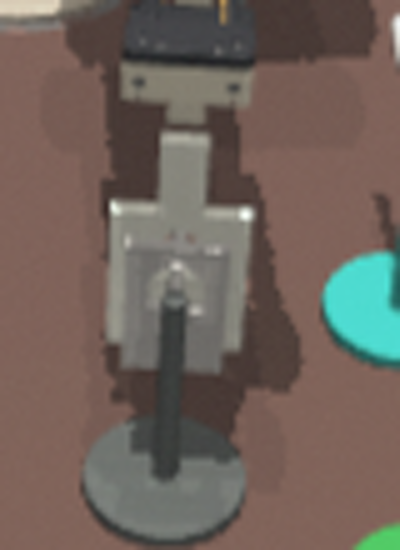

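View pics/wrist11.png

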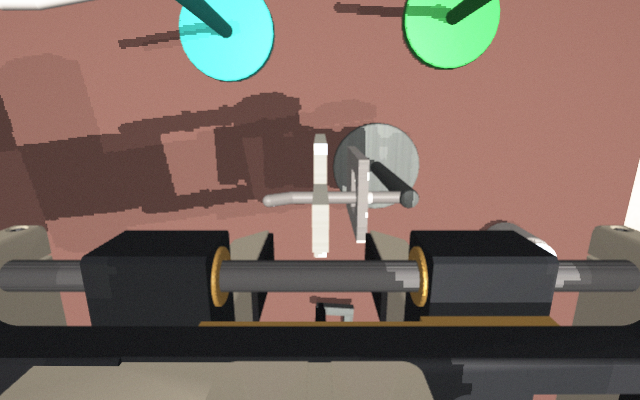

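Request:
{"api": "move_arm", "payload": {
  "plan": "0.5 -10 0 0 0; 0.5 -30 0 0 -0.1; 0.5 -52 0 0 -0.2; 0.5 -74 0 0 -0.3; 0.5 -96 0 0 -0.4; 0.5 -118 0 0 -0.5; 0.5 -140 0 0 -0.6; 0.5 -160 0 0 -0.7; 0.5 -180 0 0 -0.8; 0.5 -190 0 0 -0.9"
}}

```text
clock: 20.82
position: [530.0, -33.9, 279.2]
orientation: [-0.001, 0.328, 0.945, -0.001]
wrist_force: [-0.6, -0.4, -0.2]
grip_width: 0.5
```

```bash
python3 - <<'E'
from h import *
from cell import robot
to(robot.observe(),[531.7,-38.9,120],np.pi/2+RTH)
E
```

```text
pos [530.  -33.9 279.2] yang 51.74 tilt [-1.4e-03 -6.0e-04 -1.0e+00] t 20.82 F [-0.6 -0.4 -0.2] w 0.5
  shift [ -4.4  -2.9 159.2] yaw -0.593
```

Request:
{"api": "move_arm", "payload": {
  "plan": "0.4 -5 -4 0 -0.1; 0.4 -5 -4 0 -0.2; 0.4 -5 -4 20 -0.3; 0.4 -5 -4 50 -0.4; 0.4 -5 -4 80 -0.5; 0.4 -5 -4 110 -0.593; 0.4 -5 -4 140 -0.593; 0.4 -5 -4 150 -0.593; 0.4 -5 -4 150 -0.593; 0.4 -5 -4 150 -0.593"
}}

```text
clock: 21.65
position: [532.2, -37.8, 130.3]
orientation: [-0.0, 0.039, 0.999, 0.0]
wrist_force: [-0.2, -0.0, -0.1]
grip_width: 0.6
```

```bash
python3 - <<'E'
from h import *
from cell import robot
to(robot.observe(),[531.7,-38.9,54],np.pi/2+RTH)
d=robot.get_image("wrist");cv2.imwrite("pics/w12.png",cv2.cvtColor(d["color"],cv2.COLOR_RGB2BGR))
E
```

```text
pos [532.2 -37.8 130.3] yang 85.51 tilt [-2.e-04  0.e+00 -1.e+00] t 21.65 F [-0.2 -0.  -0.1] w 0.6
  shift [ 0.4 -1.1 76.3] yaw -0.004
```

View pics/w12.png

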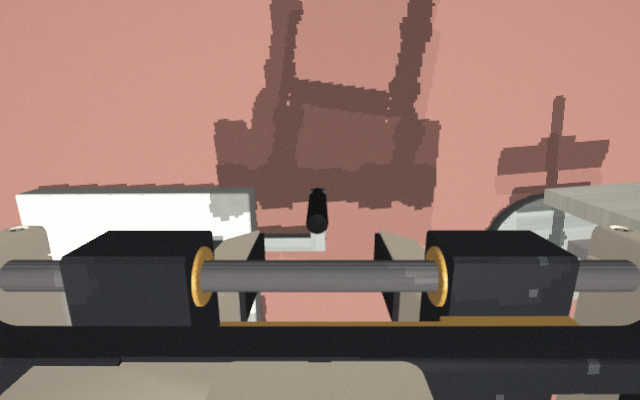

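Request:
{"api": "move_arm", "payload": {
  "plan": "0.4 0 -1 25 -0.004; 0.4 0 -1 50 -0.004; 0.4 0 -1 68 -0.004; 0.4 0 -1 76 -0.004; 0.4 0 -1 76 -0.004; 0.7 0 -1 76 -0.004; 1 0 -1 76 -0.004; 1 0 -1 76 -0.004; 1 0 -1 76 -0.004; 1 0 -1 76 -0.004"
}}

```text
clock: 22.53
position: [532.4, -38.5, 54.7]
orientation: [0.001, 0.037, 0.999, -0.0]
wrist_force: [-0.0, -0.2, -0.3]
grip_width: 0.289
```

Request:
{"api": "move_arm", "payload": {
  "plan": "1 0 0 0 0; 1 0 0 0 0; 1 0 0 0 0; 1 0 0 0 0; 1 0 0 0 0"
}}

```text
clock: 22.95
position: [532.0, -38.5, 54.1]
orientation: [0.0, 0.037, 0.999, -0.0]
wrist_force: [-0.8, 0.0, 3.0]
grip_width: 0.148
```

Request:
{"api": "move_arm", "payload": {
  "plan": "1 0 -4 0 0; 1 0 -8 0 0; 1 0 -12 0 0; 1 0 -16 0 0; 1 0 -20 0 0; 1 0 -24 0 0; 1 0 -26 0 0; 1 0 -26 0 0; 1 0 -26 0 0"
}}

```text
clock: 23.7
position: [530.1, -65.3, 54.1]
orientation: [0.0, 0.037, 0.999, -0.0]
wrist_force: [-2.0, -1.3, 6.1]
grip_width: 0.148
```

Request:
{"api": "move_arm", "payload": {
  "plan": "1 0 -1 0 0; 1 0 -2 0 0; 1 0 -2 0 0; 1 0 -2 0 0"
}}

```text
clock: 24.03
position: [530.0, -66.8, 54.1]
orientation: [0.0, 0.037, 0.999, -0.0]
wrist_force: [-0.1, 0.0, 5.8]
grip_width: 0.146
```

Request:
{"api": "move_arm", "payload": {
  "plan": "1 0 -1 0 0; 1 0 -2 0 0; 1 0 -2 0 0; 1 0 -2 0 0"
}}

```text
clock: 24.37
position: [529.8, -68.4, 54.1]
orientation: [0.0, 0.037, 0.999, 0.0]
wrist_force: [-0.9, 2.1, 5.4]
grip_width: 0.145
```

Request:
{"api": "move_arm", "payload": {
  "plan": "1 0 -1 0 0; 1 0 -2 0 0; 1 0 -2 0 0; 1 0 -2 0 0"
}}

```text
clock: 24.7
position: [529.8, -68.4, 54.1]
orientation: [0.0, 0.037, 0.999, 0.002]
wrist_force: [2.1, 12.3, 6.8]
grip_width: 0.149
```

Hard stop reached (12 N with no further motion), so the stop is fully shut. I'll unload, release and rise.

Request:
{"api": "move_arm", "payload": {
  "plan": "1 0 2 0 0; 1 0 2 0 0; 0.6 0 2 0 0; 0.5 0 2 0 0; 0.5 0 2 0 0; 0.5 0 2 0 0; 0.5 0 2 -20 0; 0.5 0 2 -50 0; 0.5 0 2 -90 0; 0.5 0 2 -130 0"
}}

```text
clock: 25.53
position: [528.8, -68.3, 184.5]
orientation: [-0.001, 0.037, 0.999, 0.0]
wrist_force: [1.4, -0.3, -0.8]
grip_width: 0.496
```

Request:
{"api": "move_arm", "payload": {
  "plan": "0.5 30 0 -40 0; 0.5 60 0 -60 0; 0.5 100 0 -60 0; 0.5 130 0 -60 0; 0.5 140 0 -60 0; 0.5 140 0 -60 0; 0.5 140 0 -60 0; 0.5 140 0 -60 0"
}}

```text
clock: 26.2
position: [391.3, -58.3, 243.9]
orientation: [0.0, 0.037, 0.999, -0.0]
wrist_force: [0.5, 0.2, -0.3]
grip_width: 0.499
```

```bash
python3 - <<'E'
from h import *
from cell import robot
s=robot.observe();print(s["clock"],s["position"],s["wrist_force"])
for n in ["scene","top"]:
    d=robot.get_image(n);pickle.dump(d,open(f"pics/{n}13.pkl","wb"));c=d["color"]
    c=cv2.resize(c[130:270,200:430] if n=="scene" else c[140:280,180:480],None,fx=2.66 if n=="top" else 3.4,fy=2.66 if n=="top" else 3.4,interpolation=cv2.INTER_CUBIC)
    cv2.imwrite(f"pics/{n}13.png",cv2.cvtColor(c,cv2.COLOR_RGB2BGR))
a=pickle.load(open("pics/top0.pkl","rb"))["color"].astype(int);b=pickle.load(open("pics/top13.pkl","rb"))["color"].astype(int)
c0=np.abs(a-b).max(2)
for nm,(x0,x1,y0,y1) in dict(tin=(298,322,148,172),wrench=(440,470,212,270),offcut=(175,200,235,268),blank=(380,402,188,225),handle=(340,358,212,236)).items(): print(nm,(c0[y0:y1,x0:x1]>40).sum())
E
```

```text
26.2 [391.25557644 -58.31304211 243.89153775] [ 0.53338981  0.2225183  -0.33614621]
tin 0
wrench 0
offcut 0
blank 6
handle 6
```

View pics/scene13.png

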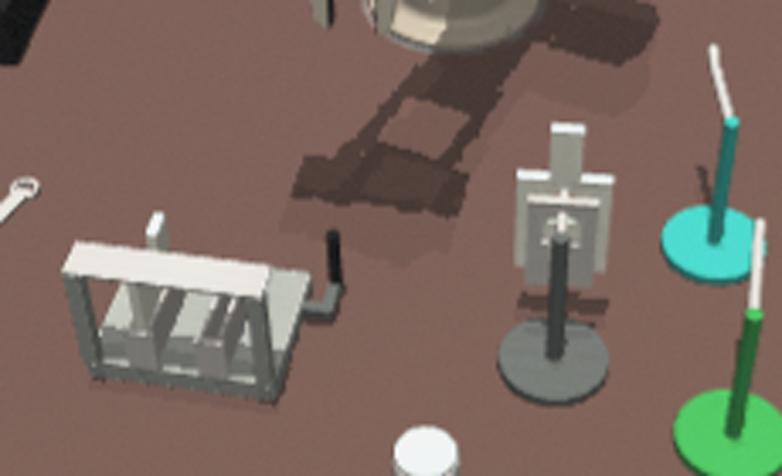

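View pics/top13.png

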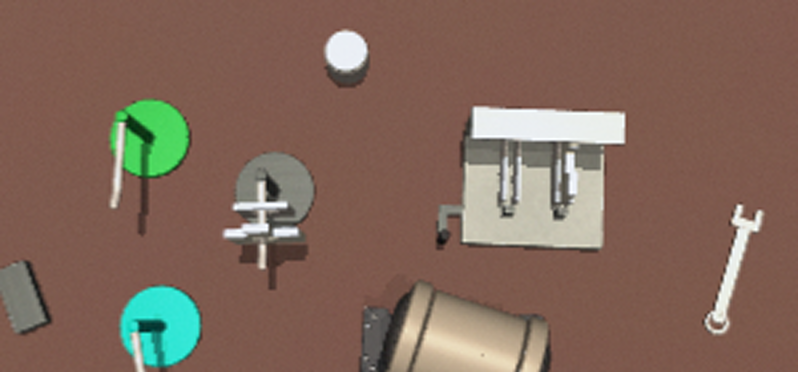

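Both gauges hang upright, the stop is shut with its lugs in front of the slots, and the loose objects are unchanged. Handing in.

```bash
python3 -c "
from cell import robot
print(robot.close_job())"
```

```text
the job is handed in; nothing more can be done
None
```

The gauge with the tall tab now hangs by its eye on the grey hook, about 72 mm from the post and in front of the first gauge. The stop is slid shut again. I handed the job in at about 26 s of the 72 s allowed; the hand-in gives no verdict.

**What went wrong on the way:** On the first pull, flat on the rack floor, the gauge tipped about 0.08 rad and wedged under the lip. The wrist force reached 27 N and the fingers slipped on the tab. I backed off, let it sit flat and gripped it again. I then lifted it 2 mm and slid it out with no noticeable resistance.

**Last checks:**
- **Hanging:** The final pictures show both gauges upright on the prong and the gripper well clear. I judged this by eye and did not measure the final eye heights.
- **Stop:** I pushed it until it met a hard stop, where 12 N gave no further movement. That is about 1.8 mm further shut than where it started.
- **Other objects:** The tin, wrench and steel block show no change in the top view. At the notched plate and the handle only 6 pixels each differ.
- **Disagreement:** The cameras differed by 1–2 mm on sideways positions, which was within the clearances.

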